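# Set a flanged pipe spool up on the welding fixture rail

### The arm

A 6-joint arm with a two-finger parallel gripper is mounted at the origin on the work surface. World frame = base frame: x ahead of the robot, y to its left, z up, the work surface at z = 0. Lengths are in m, angles in rad, forces in N, time in s.
With the tool pointing down it reaches from about 0.325 to 0.75 m from the base axis. Payload 7.6 kg.
Tool frame: the origin (TCP) lies on the centre line of the jaws, within the pads' length; the fingertips stand tips_ahead ahead of it and the grasp point (between the pads) lies 6 mm ahead of it (tips_ahead is the distance from the TCP to the fingertips, in m); z points along the fingers, y is the line along which they close (so a half turn about z gives the same grasp; the last joint's range is limited). The gripper opens to 85 mm and grips with 20 to 120 N. Pads are 22 mm wide; open, the fingers measure 114 mm over their backs; the gripper's body (76 mm by 85 mm) begins 54 mm behind the grasp point. The pads swing forward as they close: fully open they stand 13 mm farther back than shut.
Start: joints at [1.223, 0.052, 1.401, -0, 1.689, -0.07], TCP at [0.144, 0.505, 0.256] pointing down, gripper open.
Joint ranges: [-2.9, 2.9], [-0.91, 2.17], [0.12, 2.37], [-1.06, 4.2], [0.26, 2.73], [-2.93, 2.93]. Speed limits (rad/s): [2.57, 2.57, 3.01, 3.14, 3.14, 3.14].

### API

Orientations are given as a unit quaternion [w, x, y, z].
In Python, from bench import sense, capture, sign_off, boxes_of, regions_of, tips_ahead gives the robot as it stands.
- The arm moves only by the tool play_rows, never from a script. Its argument "moves" is text: rows parted by semicolons, each of 4 numbers parted by spaces: the shift along the tool's x, y, z in units of 0.1 m (1.0 is 0.1 m), then the turn about the tool's z in units of 30 degrees (1.0 is 30 degrees). A call has 1 to 8 rows; each row is the pose to reach, as a shift and turn from the pose commanded when the call began, along the tool's axes at that moment; what a row does not reach only later rows make up. A row lasts 1/10 s, in which the tool goes at most 50 mm and 8.59 degrees, less where a joint would pass 70% of its speed; a pose out of reach is approached as far as the arm can. A call with a number of a shift or a turn outside -1 to 1 is refused whole. A call with a gripper value outside its range is refused whole. "hand" is the closure, from 0 (fully open) to 1 (shut), set as the call begins (left out, the last holds). The fingers move at their own pace and stop on an object; "force" is the grip in N (left out, the last holds). Time passes only in rows, so rows that repeat a pose let the fingers close. It gives the time, the measured TCP pose, the force, the opening and the grip force at its end, in the units of the state.
- sense(): the state, without advancing time (a new reading comes with each control period).
- capture(name): name is "side" or "top" or "wrist"; returns a dict with "img" (400x640x3 uint8, red, green, blue), "range_z" (400x640 float32, m along the optical axis (not along the pixel's ray), 0 where there is no reading), "fx", "fy", "cx", "cy" (pixels), "k1" (the pictures are not rectified: a ray, as slopes to the right and down, at radius r is drawn at 1 + k1 r^2 times it, then the intrinsics apply), "R" (3x3) and "t" (3): a world point X has camera coordinates R X + t. Camera axes: x right, y down, z forward; pixel columns grow to the right and rows downward; lengths in m; the calibration is good to about 2 mm. A picture is of the moment at which its call begins.
- sign_off(): hands the job in; it is judged then, once.
Trained networks look in a picture, given as the dict that the camera call returned (one of the last four; its "shot" number tells which), for a name from the list of things; names that differ only in an ending like _2 or _b are one class to them, and where a whole thing is asked for, a point or a joint stands for the part that bears it (a point fixed in the world has none). Each returns a list of dicts, best first, with "conf" (0 to 1); they miss things now and then, are a little off and sometimes report something else, mostly with a low value. They report only what shows in the picture. A call takes as long as a camera call.
- boxes_of(picture, query): "centre" ([column, row] in pixels, amid what is visible of it).
- regions_of(picture, query): "mask" (400x640 bool, what is visible of it) and "centre" ([column, row] in pixels, amid what is visible of it).
The state is a dict: "t": time; "q": joint angles; "joint_velocities": joint speeds; "joint_efforts": joint torques, N m; "eef_pos": TCP position; "tool_rot": TCP orientation; "wrist_force": force on the tool from outside, world axes, zero at the start; "torque": the same for the moment, N m; "finger_gap": finger opening in m; "grasp_force": force on a finger pad.
Only numpy, scipy, OpenCV 4.12 (cv2) and the standard library are available. Lean on these libraries where they do the work, as an engineer would, in place of code of your own. Each camera call takes 0.05 s, during which the arm holds its last target. There are 200 camera calls.

### The job

Get the pipe spool ready for welding on the fixture rail: pull the sunken telescopic V-rest up to its top stop, then lay the spool in both V-rests, flange towards the stop bolt, with the flange face right up against the bolt head. Set it down and feel for the bolt gently, without dropping or ramming it, let go, and leave the spanner, the loose flange and the tube offcut where they are.

Things in the scene. Friction and masses are not known exactly. Their poses are not given: they have to be found in the camera images.
- rail: Welding fixture rail: grey steel channel 400 mm long, 70 wide, 40 high, bolted down. Origin: centre of its underside; x runs along it towards the stop, z up. On its centreline: telescopic V-rest at x=-85, fixed V-rest at x=+45, stop bracket (upright plate) at x=+164 to +176. V-rests: dark steel blocks 20 thick along the rail, 48 wide, 30 high, with a 90-degree V along the rail, 16 deep.
- v_fixed (a point): Where the spool's tube axis lies in the fixed V-rest: rail x=+45 mm, 160 above the table, 19 above the bottom of the V, 3 above the block's top. The telescopic V-rest at its top stop carries the tube at the same height.
- support_top (a point): Centre of the top of the telescopic V-rest's block, by which it is pulled up (20 mm thick along the rail, 30 high, on a stem 24 thick in a sleeve). Height above the table: 117 fully down, 157 at the top stop.
- support (a joint): Height of the telescopic V-rest (m): 0 fully down, 0.040 at its hard top stop. A spring inside carries its own weight and a sprung collar grips its stem: 10 to 12 N moves it up or down, and it stays where it is left, so setting the spool down with more force than that sinks it again.
- spool: Pipe spool, bare steel, 0.7 to 0.97 kg: tube 26.9 mm in diameter on a square flange 76 x 76 x 8, 230 long overall. Origin: centre of the flange's outer face, on the tube's axis; x points out of that face, away from the tube; y, z along the flange's edges. Balance point about x=-73. It lies on the flange's edge and the tube's end, its axis sloping 6 degrees.
- tube_end (a point): Centre of the open end of the spool's tube, at x=-230 mm of the spool.
- spanner: Bystander: open spanner 190 mm long, lying flat on the table beside the rail, on its +y side. Origin under its middle.
- spare_flange: Bystander: loose square flange 76 x 76 x 8 mm with no tube, lying flat. Origin under its centre.
- tube_offcut: Bystander: tube offcut 27 mm across, 60 tall, standing on end. Origin under its centre.
- stop_nut (a point): On the stop bolt's axis, 160 mm above the table, at the bracket's face (rail x=+164). The hex bolt points from here back along the rail to the V-rests; its head (32 across, 12 thick) faces them. The last user locked it at some length: the head's face lies between rail x=+77 and +107 and is not measured, so feel for it.

How it is judged:
On the way:
1. the telescopic V-rest is pulled up to its top stop before the spool goes on (value of joint support above 0.037 m and contact force between spool and rail below 0.1 N), for 0.2 s.
At the end, for the whole second after the job is handed in: The telescopic V-rest is within 3 mm of its top stop; the spool lies at rest in both V-rests (both ends of its axis within 4 mm of the V line and of its height), flange towards the stop, its face within 2 mm of the stop bolt's head (value of joint support above 0.037 m and y of spool in the frame of rail between -0.004 and 0.004 m and z of spool in the frame of rail between 0.156 and 0.164 m and y of tube_end in the frame of rail between -0.004 and 0.004 m and z of tube_end in the frame of rail between 0.156 and 0.164 m and x of stop_head in the frame of spool between 0.002 and 0.008 m and linear speed of spool below 0.01 m/s and angular speed of spool below 0.1 rad/s); the robot touches nothing.
It fails at once if the spool is rammed or pressed down hard: over 60 N between it and the rail or its fittings (contact force between spool and rail above 60 N).
It fails at once if the spool is let fall: faster than 0.35 m/s with no finger on it (linear speed of spool above 0.35 m/s and contact force between spool and the fingers below 0.2 N).
It fails at once if the spanner, the loose flange or the tube offcut is shifted by more than 30 mm (distance of any of spanner, spare_flange, tube_offcut from where it was at the start of the episode above 0.03 m).
It also fails if it takes over 58 s, if anything falls off the work surface, if the arm or the gripper's body presses on something with over 40 N, if the wrist force passes 120 N, or if a joint passes its speed limit or range.

## Working session

There is one attempt and no reset: what is moved stays moved. The work goes in short steps, Python scripts to look and compute and a tool call to move; the robot and the scene stay as the last step left them, time stands still between calls to the robot, and variables do not carry over. Pictures are saved under pics/ and viewed, at most 10 in all, crops included, and the job is handed in when it is done.

Besides the shell and the picture viewer there is one more tool, called in YAML: its name, and indented under it one key for each argument. play_rows: Moves the arm, as the interface text tells. Its arguments: {"type":"object","properties":{"moves":{"type":"string"},"hand":{"type":"number"},"force":{"type":"number"}},"required":["moves"]}

```bash
ls; mkdir -p pics; cat > h.py <<'E'
import numpy as np, cv2
from bench import *
def pix2w(c,u,v,z=None):
    u=np.atleast_1d(u).astype(float);v=np.atleast_1d(v).astype(float)
    d=np.array([c['range_z'][int(round(b)),int(round(a))] for a,b in zip(u,v)]) if z is None else z
    xd=(u-c['cx'])/c['fx'];yd=(v-c['cy'])/c['fy'];x,y=xd.copy(),yd.copy()
    for _ in range(10):
        s=1+c['k1']*(x*x+y*y);x,y=xd/s,yd/s
    P=np.c_[x*d,y*d,d]
    return (P-np.array(c['t']))@np.array(c['R'])
def w2pix(c,X):
    p=np.array(c['R'])@np.array(X)+np.array(c['t']);x,y=p[:2]/p[2];s=1+c['k1']*(x*x+y*y)
    return c['fx']*x*s+c['cx'],c['fy']*y*s+c['cy']
def cloud(c,m):
    v,u=np.nonzero(m&(c['range_z']>0));return pix2w(c,u,v,c['range_z'][v,u])
def save(c,n): cv2.imwrite('pics/'+n+'.png',cv2.cvtColor(c['img'],cv2.COLOR_RGB2BGR))
E
python3 - <<'E'
from h import *
print(tips_ahead, {k:np.round(v,3) for k,v in sense().items()})
for n in ['top','side']:
    c=capture(n);save(c,n+'1')
    print(n,np.round(c['t'],3),np.round(c['R'],2).tolist(),c['fx'])
    for q in ['rail','spool','support_top','spanner','spare_flange','tube_offcut']:
        for r in regions_of(c,q)[:2]:
            P=cloud(c,r['mask'])
            print(n,q,round(r['conf'],2),np.round(r['centre']),len(P), np.round(np.median(P,0),3) if len(P) else '', np.round(np.percentile(P,[2,98],axis=0),3).tolist() if len(P) else '')
E
```

```text
pics
0.025 {'t': np.float64(0.0), 'q': array([ 1.223,  0.053,  1.402,  0.   ,  1.689, -0.07 ]), 'joint_velocities': array([ 0.   , -0.   ,  0.001, -0.002, -0.003,  0.002]), 'joint_efforts': array([-0.0000e+00, -3.8166e+01, -3.6018e+01, -0.0000e+00,  6.0000e-03,
        0.0000e+00]), 'eef_pos': array([0.144, 0.505, 0.255]), 'tool_rot': array([-0.   ,  0.138,  0.99 , -0.001]), 'wrist_force': array([-0.178, -0.834,  0.983]), 'torque': array([-0.   ,  0.025,  0.001]), 'grasp_force': np.float64(0.0), 'finger_gap': np.float64(0.085)}
top [-0.034  0.562  1.055] [[-0.03, -1.0, -0.01], [-0.99, 0.03, -0.12], [0.12, 0.01, -0.99]] 362.4587472330225
top rail 0.96 [249. 202.] 3912 [0.56  0.169 0.041] [[0.364, 0.11, 0.006], [0.739, 0.217, 0.188]]
top spool 0.93 [386. 209.] 835 [ 0.522 -0.238  0.036] [[0.399, -0.29, -0.002], [0.611, -0.2, 0.077]]
top support_top 0.7 [250. 232.] 170 [0.468 0.163 0.117] [[0.457, 0.138, 0.082], [0.483, 0.185, 0.126]]
top spanner 0.77 [221. 180.] 325 [0.627 0.268 0.006] [[0.554, 0.243, -0.002], [0.71, 0.303, 0.011]]
top spare_flange 0.78 [348. 169.] 602 [ 0.658 -0.119  
[... 198 characters left out ...]
 [0.574 0.163 0.041] [[0.358, 0.109, 0.0], [0.743, 0.227, 0.181]]
side spool 0.71 [355. 287.] 1599 [ 0.53  -0.245  0.036] [[0.392, -0.301, 0.006], [0.611, -0.208, 0.076]]
side spool 0.69 [214. 190.] 263 [0.461 0.162 0.111] [[0.454, 0.138, 0.021], [0.536, 0.244, 0.125]]
side support_top 0.74 [216. 190.] 266 [0.462 0.163 0.112] [[0.454, 0.138, -0.0], [0.553, 0.292, 0.125]]
side support_top 0.18 [357. 285.] 1575 [ 0.531 -0.245  0.036] [[0.393, -0.301, 0.011], [0.612, -0.207, 0.076]]
side spare_flange 0.59 [345. 237.] 668 [ 0.656 -0.122  0.007] [[0.613, -0.164, 0.0], [0.7, -0.076, 0.011]]
side tube_offcut 0.5 [271. 259.] 260 [ 0.453 -0.056  0.04 ] [[0.445, -0.062, 0.001], [0.468, -0.038, 0.061]]
```

View pics/top1.png

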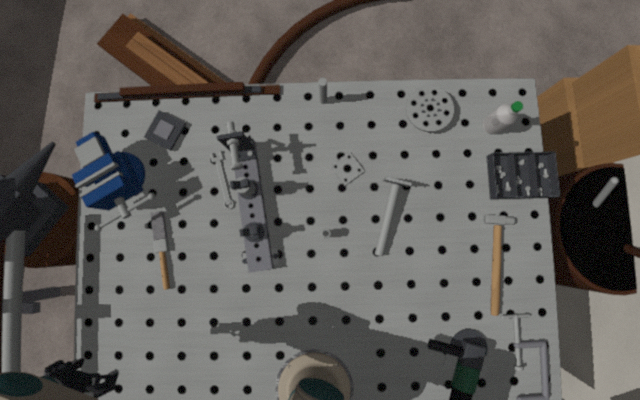

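View pics/side1.png

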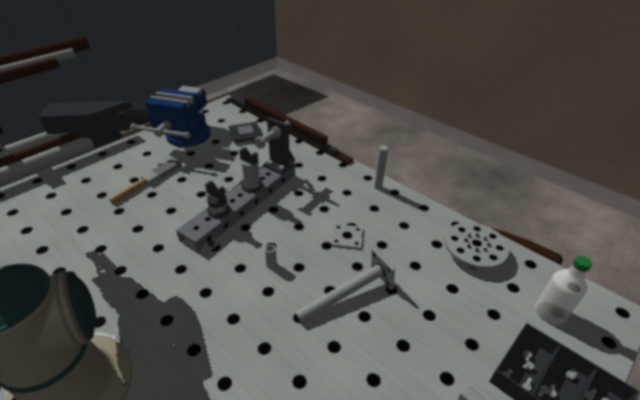

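```bash
python3 - <<'E'
from h import *
R={}
for n in ['top','side']:
    c=capture(n)
    r=regions_of(c,'rail')[0]; P=cloud(c,r['mask'])
    T=P[(P[:,2]>.036)&(P[:,2]<.046)]
    ctr,sz,a=cv2.minAreaRect(T[:,:2].astype(np.float32)); print(n,'railtop',ctr,sz,a)
    F=P[(P[:,2]>.13)]
    # blocks
    for nm,lo,hi in(('fix',.14,.165),('brk',.17,.2)):
        B=P[(P[:,2]>lo)&(P[:,2]<hi)];print(nm,len(B),np.round(np.percentile(B,[2,50,98],axis=0),3).tolist())
    s=regions_of(c,'support_top')[0];S=cloud(c,s['mask']);S=S[(S[:,2]>.1)];print('sup',np.round(np.percentile(S,[3,50,97],axis=0),3).tolist(), cv2.minAreaRect(S[:,:2].astype(np.float32)))
    s=regions_of(c,'spool')[0];S=cloud(c,s['mask']);S=S[S[:,2]>.008]
    fl=S[(S[:,2]>.05)];print('flange top',np.round(np.percentile(fl,[2,50,98],axis=0),3).tolist())
    # tube: use ransac-like PCA of non-flange
    u=np.array([1,0]);Tb=S[S[:,2]<.05]
    l=cv2.fitLine(Tb[:,:2].astype(np.float32),cv2.DIST_HUBER,0,.01,.01).ravel();print('tube line',l, np.degrees(np.arctan2(l[1],l[0])))
    t=(S[:,:2]-l[2:])@l[:2]; 
    for a in np.arange(-.13,.13,.02):
        m=(t>a)&(t<a+.02)
        if m.sum()>3: 
            w=(S[m][:,:2]-l[2:])@np.array([-l[1],l[0]]);print(round(a,2),m.sum(),'w',np.round(np.percentile(w,[3,97]),3),'zmax',round(np.percentile(S[m][:,2],95),3))
E
```

```text
Traceback (most recent call last):
IndexError: list index out of range
```

The top view shows the rail from (260,268) to the bracket at (235,140), with the telescopic rest at (252,232) and the fixed one at (243,187). The spool runs from its tube end at (380,253) to its flange at (398,183). The offcut is at (335,233), the loose flange at (348,169) and the spanner at (223,180). The side view agrees.

```bash
cat >> h.py <<'E'
def reg(n,q,tries=4):
    for _ in range(tries):
        c=capture(n);r=regions_of(c,q)
        if r: return c,r[0],cloud(c,r[0]['mask'])
    return c,None,np.zeros((0,3))
def pc(P): return np.round(np.percentile(P,[3,50,97],axis=0),4).tolist() if len(P) else None
E
python3 - <<'E'
from h import *
for n in ['top','side']:
    c,r,P=reg(n,'rail')
    if r:
        T=P[(P[:,2]>.034)&(P[:,2]<.047)]
        print(n,'railtop',cv2.minAreaRect(T[:,:2].astype(np.float32)))
        for nm,lo,hi in(('fix',.14,.165),('brk',.17,.21)):
            print(nm,pc(P[(P[:,2]>lo)&(P[:,2]<hi)]))
    c,r,S=reg(n,'support_top')
    S=S[(S[:,2]>.1)]
    if len(S)>4: print('sup',pc(S),cv2.minAreaRect(S[:,:2].astype(np.float32)))
    c,r,S=reg(n,'spool')
    if r is None or np.median(S[:,1])>0: print('nospool');continue
    S=S[S[:,2]>.008]
    print('flange top',pc(S[S[:,2]>.06]))
    Tb=S[(S[:,2]<.055)]
    l=cv2.fitLine(Tb[:,:2].astype(np.float32),cv2.DIST_HUBER,0,.01,.01).ravel();print('tube line',l, np.degrees(np.arctan2(l[1],l[0])))
    t=(S[:,:2]-l[2:])@l[:2]
    for a in np.arange(-.14,.14,.02):
        m=(t>a)&(t<a+.02)
        if m.sum()>3:
            w=(S[m][:,:2]-l[2:])@np.array([-l[1],l[0]]);print(round(a,2),m.sum(),'w',np.round(np.percentile(w,[3,97]),3),'zmax',round(np.percentile(S[m][:,2],95),3), 't',np.round([t[m].min(),t[m].max()],3))
E
```

```text
top railtop ((0.5514497756958008, 0.1732037365436554), (0.3975096642971039, 0.07164765149354935), 7.811463832855225)
fix [[0.5852, 0.1572, 0.1408], [0.6037, 0.1829, 0.1543], [0.7456, 0.2227, 0.1644]]
brk [[0.6371, 0.1659, 0.1702], [0.7153, 0.194, 0.1784], [0.7384, 0.2261, 0.1915]]
sup [[0.4578, 0.1379, 0.1062], [0.4682, 0.1626, 0.119], [0.4789, 0.1824, 0.1262]] ((0.468896746635437, 0.16136300563812256), (0.020141270011663437, 0.04836616292595863), 7.7678751945495605)
flange top [[0.5911, -0.2982, 0.0625], [0.6019, -0.2636, 0.0747], [0.6124, -0.2284, 0.0793]]
tube line [ 0.9647291  -0.26324475  0.5002235  -0.23350522] -15.26268
-0.12 40 w [-0.013  0.011] zmax 0.029 t [-0.113 -0.1  ]
-0.1 61 w [-0.014  0.012] zmax 0.03 t [-0.099 -0.08 ]
-0.08 62 w [-0.013  0.012] zmax 0.033 t [-0.08 -0.06]
-0.06 62 w [-0.013  0.011] zmax 0.035 t [-0.06 -0.04]
-0.04 58 w [-0.012  0.011] zmax 0.036 t [-0.04 -0.02]
-0.02 62 w [-0.013  0.011] zmax 0.04 t [-0.02 -0.  ]
0.0 61 w [-0.013  0.012] zmax 0.043 t [0.   0.02]
0.02 63 w [-0.013  0.012] zmax 0.045 t [0.02 0.04]
0.04 61 w [-0.014  0.011] zmax 0.047 t 
[... 747 characters left out ...]
 0.95774835 -0.28760743  0.5143684  -0.2463806 ] -16.714771
-0.14 78 w [-0.01   0.013] zmax 0.028 t [-0.131 -0.12 ]
-0.12 121 w [-0.01   0.012] zmax 0.03 t [-0.12 -0.1 ]
-0.1 117 w [-0.009  0.012] zmax 0.032 t [-0.1  -0.08]
-0.08 116 w [-0.009  0.013] zmax 0.034 t [-0.08 -0.06]
-0.06 112 w [-0.008  0.014] zmax 0.036 t [-0.06 -0.04]
-0.04 108 w [-0.008  0.015] zmax 0.039 t [-0.04 -0.02]
-0.02 108 w [-0.007  0.014] zmax 0.041 t [-0.02 -0.  ]
0.0 104 w [-0.007  0.016] zmax 0.043 t [0.   0.02]
0.02 105 w [-0.006  0.015] zmax 0.045 t [0.02 0.04]
0.04 103 w [-0.006  0.017] zmax 0.048 t [0.04 0.06]
0.06 97 w [-0.005  0.017] zmax 0.05 t [0.06 0.08]
0.08 478 w [-0.029  0.043] zmax 0.076 t [0.08 0.1 ]
```

play_rows:
  moves: "-1 -0.6 0 0; -1 -0.6 0 0; -1 -0.6 0 0"
  hand: 0

```text
t: 1.7
eef_pos: [0.2256, 0.4175, 0.2565]
tool_rot: [0.0, 0.14, 0.99, -0.0]
wrist_force: [0.0, 0.8, -0.0]
finger_gap: 0.0852
grasp_force: 0.0
```

play_rows:
  moves: "-1 -0.6 0 0; -1 -0.6 0 0; -1 -0.6 0 0"

```text
t: 2.0
eef_pos: [0.3055, 0.3321, 0.2565]
tool_rot: [0.001, 0.14, 0.99, -0.0]
wrist_force: [-0.3, 0.4, -0.3]
finger_gap: 0.0854
grasp_force: 0.0
```

play_rows:
  moves: "-1 -0.6 0 0; -1 -0.6 0 0; -1 -0.6 0 0"

```text
t: 2.3
eef_pos: [0.3851, 0.2467, 0.2564]
tool_rot: [0.0, 0.14, 0.99, -0.0]
wrist_force: [-0.3, 1.0, 0.8]
finger_gap: 0.0853
grasp_force: 0.0
```

play_rows:
  moves: "-1 -0.6 0 -0.26; -1 -0.6 0 -0.52; -1 -0.6 0 -0.787; -1 -0.6 0 -0.787"

```text
t: 2.7
eef_pos: [0.4643, 0.1621, 0.2559]
tool_rot: [-0.0, -0.067, 0.998, -0.0]
wrist_force: [-0.7, 0.2, 0.2]
finger_gap: 0.0853
grasp_force: 0.0
```

```bash
cat >> h.py <<'E'
from scipy.spatial.transform import Rotation as Rn
def tool():
    s=sense();q=s['tool_rot'];return np.array(s['eef_pos']),Rn.from_quat([q[1],q[2],q[3],q[0]]).as_matrix(),s
def go(tgt,ydir=None):
    p,R,s=tool();d=R.T@(np.array(tgt)-p)*10
    a=np.degrees(np.arctan2(R[1,1],R[0,1]))
    tr=0 if ydir is None else -(((ydir-a+90)%180)-90)/30
    print('t',round(s['t'],2),'tcp',np.round(p,4),'ydeg',round(a,2),'shift',np.round(d,3),'turn',round(tr,3),'F',np.round(s['wrist_force'],2))
E
python3 - <<'E'
from h import *
go([.4675,.162,.112],97.8)
E
```

```text
t 2.7 tcp [0.4643 0.1621 0.2559] ydeg 97.68 shift [-0.032 -0.005  1.439] turn -0.004 F [-0.65  0.24  0.16]
```

play_rows:
  moves: "-0.03 0 0.5 0; -0.03 0 0.9 0; -0.03 0 0.9 0"

```text
t: 3.0
eef_pos: [0.4624, 0.1646, 0.1606]
tool_rot: [-0.006, -0.066, 0.998, -0.001]
wrist_force: [-0.7, 0.4, -0.3]
finger_gap: 0.0851
grasp_force: 0.0
```

```bash
python3 - <<'E'
from h import *
go([.4675,.162,.112],97.8)
c=capture('wrist');save(c,'w1')
r=regions_of(c,'support_top')
for a in r[:2]:
    P=cloud(c,a['mask']);P=P[P[:,2]>.1];print(a['conf'],pc(P),cv2.minAreaRect(P[:,:2].astype(np.float32)))
E
```

```text
t 3.0 tcp [0.4624 0.1646 0.1606] ydeg 97.61 shift [-0.052 -0.032  0.485] turn -0.006 F [-0.74  0.4  -0.33]
```

View pics/w1.png

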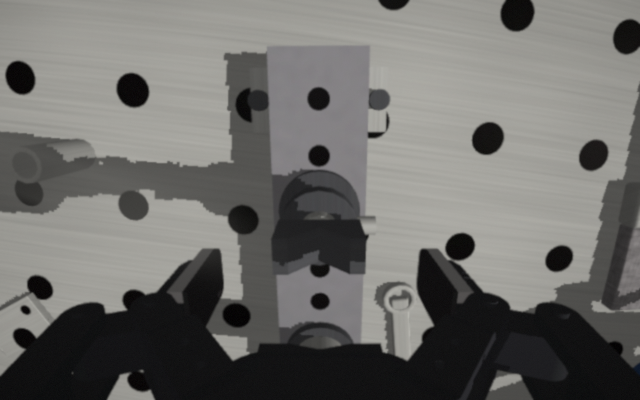

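The wrist view shows the V-rest block centred at (318,245) between the finger pads at x≈215 and 425, so it is well centred sideways.

play_rows:
  moves: "-0.02 0 0.25 0; -0.02 0 0.48 0; -0.02 0 0.48 0; -0.02 0 0.48 0; -0.02 0 0.48 0"

```text
t: 3.6
eef_pos: [0.469, 0.1656, 0.1211]
tool_rot: [0.002, -0.067, 0.998, 0.0]
wrist_force: [-0.3, 0.6, 0.3]
finger_gap: 0.0852
grasp_force: 0.0
```

```bash
python3 - <<'E'
from h import *
go([.4675,.162,.112],97.8)
c,r,P=reg('wrist','rail')
T=P[(P[:,2]>.034)&(P[:,2]<.046)]
print(cv2.minAreaRect(T[:,:2].astype(np.float32)),pc(P[(P[:,2]>.1)&(P[:,2]<.123)]))
E
```

```text
t 3.6 tcp [0.469  0.1656 0.1211] ydeg 97.69 shift [ 0.02  -0.034  0.091] turn -0.004 F [-0.31  0.59  0.3 ]
((0.46267783641815186, 0.16468995809555054), (0.21741895377635956, 0.07075420022010803), 7.933529853820801) [[0.456, 0.1432, 0.1017], [0.4623, 0.1652, 0.1145], [0.478, 0.1852, 0.1225]]
```

play_rows:
  moves: "0.01 -0.02 0.09 0; 0.01 -0.02 0.09 0"

```text
t: 3.9
eef_pos: [0.4664, 0.1626, 0.1082]
tool_rot: [-0.001, -0.067, 0.998, -0.0]
wrist_force: [0.2, 0.3, -0.2]
finger_gap: 0.0852
grasp_force: 0.0
```

play_rows:
  moves: "0 0 0 0; 0 0 0 0; 0 0 0 0; 0 0 0 0; 0 0 0 0; 0 0 0 0"
  hand: 1
  force: 50

```text
t: 4.5
eef_pos: [0.4669, 0.1645, 0.1098]
tool_rot: [0.0, -0.068, 0.998, 0.001]
wrist_force: [-2.1, 8.3, 1.0]
finger_gap: 0.0478
grasp_force: 55.5
```

play_rows:
  moves: "0 0.01 -0.05 0; 0 0.01 -0.1 0; 0 0.01 -0.15 0; 0 0.01 -0.2 0; 0 0.01 -0.25 0; 0 0.01 -0.3 0; 0 0.01 -0.33 0; 0 0.01 -0.36 0"

```text
t: 5.3
eef_pos: [0.4668, 0.1645, 0.1427]
tool_rot: [-0.0, -0.067, 0.998, 0.001]
wrist_force: [18.2, 8.6, -34.5]
finger_gap: 0.0478
grasp_force: 56.8
```

play_rows:
  moves: "0 0 -0.02 0; 0 0 -0.04 0; 0 0 -0.06 0; 0 0 -0.06 0; 0 0 -0.06 0"

```text
t: 5.8
eef_pos: [0.4667, 0.1645, 0.1432]
tool_rot: [-0.001, -0.067, 0.998, 0.001]
wrist_force: [29.9, 12.1, -51.9]
finger_gap: 0.0471
grasp_force: 62.1
```

play_rows:
  moves: "0 0 0.07 0; 0 0 0.07 0; 0 0 0.07 0"

```text
t: 6.1
eef_pos: [0.4669, 0.1646, 0.1424]
tool_rot: [-0.0, -0.067, 0.998, 0.001]
wrist_force: [8.1, 5.7, -14.4]
finger_gap: 0.0476
grasp_force: 66.5
```

```bash
python3 - <<'E'
from h import *
go([.4675,.162,.112],97.8)
for n in ['side','wrist']:
    c=capture(n); save(c,n+'2')
    # all points near the support
    P=cloud(c,c['range_z']>0); d=np.hypot(P[:,0]-.4672,P[:,1]-.163)
    B=P[(np.abs(P[:,0]-.467)<.015)&(np.abs(P[:,1]-.164)<.022)&(P[:,2]>.06)&(P[:,2]<.2)]
    print(n,np.histogram(B[:,2],np.arange(.06,.2,.005)))
    e=P[(P[:,0]>.57)&(P[:,0]<.62)&(np.abs(P[:,1]-.179)<.03)&(P[:,2]>.1)&(P[:,2]<.2)]
    if len(e):print('fixedtop',np.percentile(e[:,2],[90,97]))
E
```

```text
t 6.1 tcp [0.4669 0.1646 0.1424] ydeg 97.73 shift [-0.003 -0.027  0.304] turn -0.002 F [  8.08   5.71 -14.35]
side (array([15,  2,  4,  8, 38, 41, 12, 16, 12, 11, 13,  9, 10, 16, 20, 19, 26,
       34, 26, 19,  0,  1,  1,  4,  2, 10, 10, 10]), array([0.06 , 0.065, 0.07 , 0.075, 0.08 , 0.085, 0.09 , 0.095, 0.1  ,
       0.105, 0.11 , 0.115, 0.12 , 0.125, 0.13 , 0.135, 0.14 , 0.145,
       0.15 , 0.155, 0.16 , 0.165, 0.17 , 0.175, 0.18 , 0.185, 0.19 ,
       0.195, 0.2  ]))
fixedtop [0.15480177 0.15668916]
wrist (array([   0,    0,    8,   20, 1205,  882,  117,  132,  140,  164,  163,
        178,  168,  443,  534,  584, 1538, 1769, 1768, 2300,    0,    0,
          6,    3,   37,  205, 1415, 2216]), array([0.06 , 0.065, 0.07 , 0.075, 0.08 , 0.085, 0.09 , 0.095, 0.1  ,
       0.105, 0.11 , 0.115, 0.12 , 0.125, 0.13 , 0.135, 0.14 , 0.145,
       0.15 , 0.155, 0.16 , 0.165, 0.17 , 0.175, 0.18 , 0.185, 0.19 ,
       0.195, 0.2  ]))
```

View pics/side2.png

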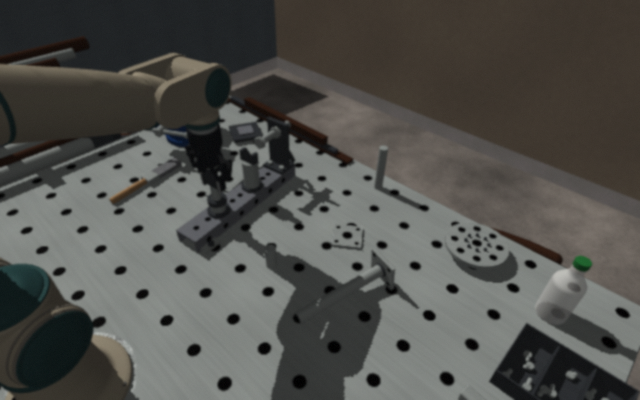

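The side view shows the block gripped and raised. The depth puts its top at about 157 mm, which is the top stop. Next I release it and go to the spool.

play_rows:
  moves: "0 0 0 0; 0 0 0 0; 0 0 0 0; 0 0 0 0; 0 0 -0.4 0; 0 0 -0.9 0; 0 0 -1 0; 0 0 -1 0"
  hand: 0

```text
t: 7.0
eef_pos: [0.4678, 0.1641, 0.2469]
tool_rot: [0.003, -0.067, 0.998, 0.001]
wrist_force: [-0.6, -0.1, -0.1]
finger_gap: 0.085
grasp_force: 0.0
```

play_rows:
  moves: "0 -1 0 0.25; 0 -1 0 0.5; 0 -1 0 0.77"

```text
t: 7.3
eef_pos: [0.4801, 0.0602, 0.242]
tool_rot: [-0.002, 0.14, 0.99, -0.001]
wrist_force: [0.7, 0.7, 0.8]
finger_gap: 0.0852
grasp_force: 0.0
```

```bash
python3 - <<'E'
from h import *
c,r,S=reg('side','support_top'); print(pc(S[S[:,2]>.1]) if r else None, c['shot'])
P=cloud(c,c['range_z']>0)
B=P[(np.abs(P[:,0]-.467)<.012)&(np.abs(P[:,1]-.164)<.024)&(P[:,2]>.1)];print(np.percentile(B[:,2],[50,90,97,99]),len(B))
go([.5238,-.2408,.14],74.5)
E
```

```text
[[0.4543, 0.139, 0.1032], [0.4607, 0.1572, 0.1422], [0.4773, 0.1854, 0.1574]] 14
[0.14195847 0.15590988 0.15733327 0.15789604] 273
t 7.4 tcp [0.4798 0.0637 0.2422] ydeg 74.37 shift [-1.248 -2.813  1.021] turn -0.004 F [-0.15  0.59 -0.56]
```

play_rows:
  moves: "-0.42 -0.94 0 0; -0.42 -0.94 0 0; -0.42 -0.94 0 0"

```text
t: 7.7
eef_pos: [0.4957, -0.0402, 0.2427]
tool_rot: [-0.001, 0.134, 0.991, -0.001]
wrist_force: [-0.9, 1.4, -0.2]
finger_gap: 0.0854
grasp_force: 0.0
```

play_rows:
  moves: "-0.42 -0.94 0 0; -0.42 -0.94 0 0; -0.42 -0.94 0 0"

```text
t: 8.0
eef_pos: [0.5112, -0.1417, 0.2425]
tool_rot: [-0.001, 0.134, 0.991, -0.0]
wrist_force: [-0.2, 1.0, -0.2]
finger_gap: 0.0851
grasp_force: 0.0
```

play_rows:
  moves: "-0.42 -0.94 0.3 0; -0.42 -0.94 0.7 0; -0.42 -0.94 0.9 0; -0.42 -0.94 0.9 0"

```text
t: 8.4
eef_pos: [0.5242, -0.2395, 0.1462]
tool_rot: [-0.006, 0.133, 0.991, 0.002]
wrist_force: [-0.8, 0.4, -1.7]
finger_gap: 0.0854
grasp_force: 0.0
```

```bash
python3 - <<'E'
from h import *
go([.5238,-.2408,.035],74.5)
c=capture('wrist');save(c,'w3')
P=cloud(c,c['range_z']>0)
u=np.array([.9647,-.2632]);n=np.array([.2632,.9647]);o=np.array([.5,-.2343])
t=(P[:,:2]-o)@u;w=(P[:,:2]-o)@n
m=(np.abs(w)<.022)&(P[:,2]>.015)&(P[:,2]<.06)&(abs(t)<.095)
Q=P[m];print(len(Q))
for a in np.arange(-.09,.09,.02):
    k=(t[m]>a)&(t[m]<a+.02)
    if k.sum()>5: 
        top=np.percentile(Q[k][:,2],97)
        print(round(a,2),k.sum(),np.round(np.percentile(w[m][k],[3,97]),4),np.round(top,4))
f=(abs(w)<.045)&(P[:,2]>.055)&(P[:,2]<.09)&(t>.09)&(t<.13)
if f.sum():print('fl',pc(np.c_[t[f],w[f],P[f,2]]))
E
```

```text
t 8.4 tcp [ 0.5242 -0.2395  0.1462] ydeg 74.7 shift [-0.014 -0.017  1.112] turn 0.007 F [-0.77  0.41 -1.73]
9891
-0.09 1193 [-0.0115  0.0134] 0.0311
-0.07 1142 [-0.0117  0.0128] 0.0333
-0.05 1109 [-0.0111  0.0129] 0.0356
-0.03 1083 [-0.0113  0.0129] 0.0377
-0.01 1055 [-0.0115  0.0131] 0.04
0.01 1015 [-0.0116  0.0132] 0.0422
0.03 961 [-0.0111  0.0133] 0.0446
0.05 926 [-0.0113  0.0126] 0.0468
0.07 889 [-0.0116  0.0127] 0.049
fl [[0.1037, -0.0345, 0.0562], [0.1053, 0.0013, 0.0726], [0.1113, 0.0365, 0.0767]]
```

View pics/w3.png

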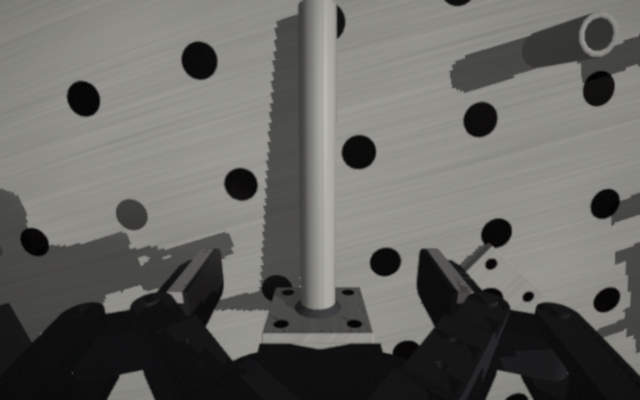

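The wrist view shows the tube at column 318, centred between the pads and parallel to them, with the flange at (318,312). I'll descend and grip.

play_rows:
  moves: "-0.01 -0.01 0.45 0; -0.01 -0.01 0.85 0; -0.01 -0.01 0.9 0; -0.01 -0.01 0.9 0; -0.01 -0.01 0.9 0"

```text
t: 8.95
eef_pos: [0.5294, -0.2417, 0.0678]
tool_rot: [0.002, 0.133, 0.991, -0.001]
wrist_force: [-0.1, 0.2, -0.6]
finger_gap: 0.0852
grasp_force: 0.0
```

```bash
python3 - <<'E'
from h import *
go([.5240,-.2402,.036],74.7)
E
```

```text
t 8.95 tcp [ 0.5294 -0.2417  0.0678] ydeg 74.69 shift [0.057 0.    0.317] turn -0.0 F [-0.08  0.17 -0.64]
```

play_rows:
  moves: "0.04 0 0.2 0; 0.04 0 0.31 0; 0.04 0 0.31 0; 0.04 0 0.31 0; 0.04 0 0.31 0"

```text
t: 9.45
eef_pos: [0.5244, -0.241, 0.0346]
tool_rot: [0.001, 0.134, 0.991, -0.0]
wrist_force: [-0.3, -1.0, 0.1]
finger_gap: 0.0852
grasp_force: 0.0
```

```bash
python3 - <<'E'
from h import *
go([.5240,-.2402,.036],74.7)
E
```

```text
t 9.45 tcp [ 0.5244 -0.241   0.0346] ydeg 74.6 shift [ 0.006  0.006 -0.014] turn -0.003 F [-0.26 -0.99  0.05]
```

Now close with a firm grip so it doesn't rotate in transit.

play_rows:
  moves: "0 0 0 0; 0 0 0 0; 0 0 0 0; 0 0 0 0; 0 0 0 0; 0 0 0 0; 0 0 0 0; 0 0 0 0"
  hand: 1
  force: 100

```text
t: 10.25
eef_pos: [0.5238, -0.2408, 0.0337]
tool_rot: [0.0, 0.134, 0.991, -0.0]
wrist_force: [-2.7, 0.1, 5.3]
finger_gap: 0.0244
grasp_force: 98.0
```

play_rows:
  moves: "0 0 -0.2 0; 0 0 -0.4 0; 0 0 -0.6 0; 0 0 -0.8 0; 0 0 -1 0; 0 0 -1 0; 0 0 -1 0"

```text
t: 10.95
eef_pos: [0.523, -0.2402, 0.1311]
tool_rot: [-0.001, 0.134, 0.991, 0.001]
wrist_force: [0.3, 0.0, -8.2]
finger_gap: 0.0247
grasp_force: 99.1
```

play_rows:
  moves: "0 0 -0.25 0; 0 0 -0.6 0; 0.05 0.1 -0.9 0; 0.1 0.3 -1.0 0; 0.16 0.6 -1.0 0; 0.22 0.8 -1.0 0; 0.27 1 -1.0 0"

```text
t: 11.65
eef_pos: [0.5234, -0.1358, 0.2302]
tool_rot: [-0.002, 0.134, 0.991, 0.001]
wrist_force: [0.4, -0.3, -6.9]
finger_gap: 0.0244
grasp_force: 99.4
```

play_rows:
  moves: "0.06 0.25 0 0; 0.12 0.5 0 0; 0.2 0.75 0 0; 0.27 1 0 0"

```text
t: 12.05
eef_pos: [0.5238, -0.0323, 0.2303]
tool_rot: [-0.002, 0.134, 0.991, 0.0]
wrist_force: [0.6, -0.1, -8.0]
finger_gap: 0.0241
grasp_force: 99.3
```

play_rows:
  moves: "0.06 0.25 0 -0.1; 0.12 0.5 0 -0.3; 0.2 0.75 0 -0.5; 0.27 0.9 0 -0.7; 0.27 1 0 -0.77; 0.27 1 0 -0.77"

```text
t: 12.65
eef_pos: [0.5251, 0.0709, 0.2314]
tool_rot: [-0.001, -0.067, 0.998, 0.0]
wrist_force: [-0.6, -1.7, -7.5]
finger_gap: 0.0245
grasp_force: 99.3
```

```bash
python3 - <<'E'
from h import *
go([.5265,.1732,.215],97.8)
E
```

```text
t 12.65 tcp [0.5251 0.0709 0.2314] ydeg 97.72 shift [-0.152  1.012  0.164] turn -0.003 F [-0.56 -1.73 -7.46]
```

play_rows:
  moves: "-0.03 0.2 0 0; -0.07 0.5 0 0; -0.12 0.8 0 0; -0.15 1 0 0; -0.15 1 0 0; -0.15 1 0 0; -0.15 1 0 0"

```text
t: 13.35
eef_pos: [0.527, 0.17, 0.2328]
tool_rot: [-0.0, -0.066, 0.998, -0.0]
wrist_force: [0.9, -0.3, -7.2]
finger_gap: 0.0247
grasp_force: 99.7
```

```bash
python3 - <<'E'
from h import *
go([.5265,.1732,.215],97.8)
c0=None
for n in ['side','top','wrist']:
    c=capture(n);
    if n!='wrist': save(c,n+'4')
    else: save(c,'w4')
    P=cloud(c,c['range_z']>0)
    p,R,s=tool(); u=-R[:2,0];nn=R[:2,1]
    t=(P[:,:2]-p[:2])@u;w=(P[:,:2]-p[:2])@nn
    m=(abs(w)<.02)&(P[:,2]>.2)&(P[:,2]<.26)
    for a in [-.13,-.11,-.09,-.07,-.05,.03,.05,.07]:
        k=m&(t>a)&(t<a+.02)&((P[:,2]<.25))
        if k.sum()>5:print(n,a,k.sum(),np.round(np.percentile(w[k],[5,95]),4),'top',np.round(np.percentile(P[k,2],95),4))
    k=m&(t<-.05)
    if k.sum(): print('tmin',np.percentile(t[k],[1,3]))
    f=(abs(w)<.042)&(abs(w)>.018)&(P[:,2]>.19)&(P[:,2]<.29)&(t>.06)&(t<.13)
    if f.sum()>5: print('fl',pc(np.c_[t[f],w[f],P[f,2]]))
    if n!='wrist':
        k=(abs(t-.07)<.03)&(abs(w)<.03)&(P[:,2]>.13)&(P[:,2]<.162);print('fixed',pc(np.c_[t[k],w[k],P[k,2]]))
        k=(abs(t+.06)<.03)&(abs(w)<.03)&(P[:,2]>.13)&(P[:,2]<.162);print('tele',pc(np.c_[t[k],w[k],P[k,2]]))
E
```

```text
t 13.35 tcp [0.527  0.17   0.2328] ydeg 97.56 shift [0.    0.033 0.178] turn -0.008 F [ 0.91 -0.33 -7.23]
side -0.13 100 [-0.0142  0.0025] top 0.2293
side -0.11 95 [-0.0148  0.0038] top 0.2307
side -0.09 93 [-0.0145  0.0036] top 0.233
side -0.07 89 [-0.0144  0.003 ] top 0.2351
side -0.05 89 [-0.0144  0.0028] top 0.2371
side 0.03 18 [-0.0144 -0.0113] top 0.2372
side 0.05 44 [-0.0135 -0.0069] top 0.2459
side 0.07 117 [-0.019   0.0062] top 0.2485
tmin [-0.51002031 -0.50712188]
fl [[0.0774, -0.0403, 0.2019], [0.0827, -0.0284, 0.2493], [0.0898, 0.0341, 0.2745]]
fixed [[0.0592, -0.0234, 0.131], [0.0641, 0.0025, 0.1455], [0.0805, 0.0248, 0.1574]]
tele [[-0.0714, -0.0228, 0.1315], [-0.0661, 0.0024, 0.1466], [-0.0513, 0.0248, 0.1578]]
top 0.07 11 [-0.0198 -0.0144] top 0.2436
fl [[0.0781, -0.0401, 0.2025], [0.0824, -0.0314, 0.2578], [0.0878, -0.0189, 0.2747]]
fixed [[0.059, -0.0232, 0.1324], [0.0679, -0.0142, 0.149], [0.0789, 0.0015, 0.1575]]
tele [[-0.0684, -0.0246, 0.1325], [-0.0587, -0.0193, 0.1539], [-0.0497, -0.0092, 0.1593]]
wrist -0.11 2741 [-0.0111  0.012 ] top 0.2319
wrist -0.09 4313 [-0.011   0.0119] top 0.2336
wrist -0.07 4053 [-0.011   0.0118] top 0.2357
wrist -0.05 3738 [-0.0109  0.012 ] top 0.2377
tmin [-0.10184683 -0.10080245]
```

View pics/side4.png

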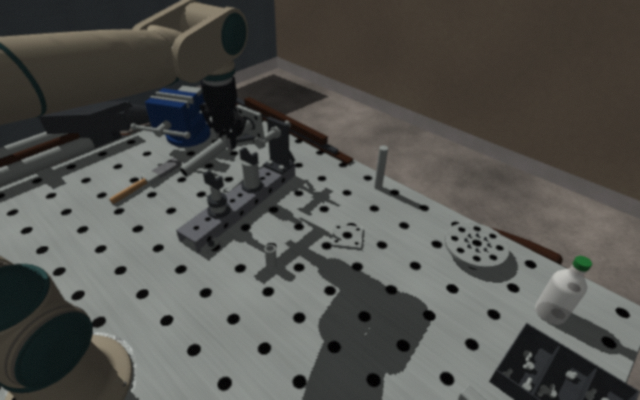

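View pics/w4.png

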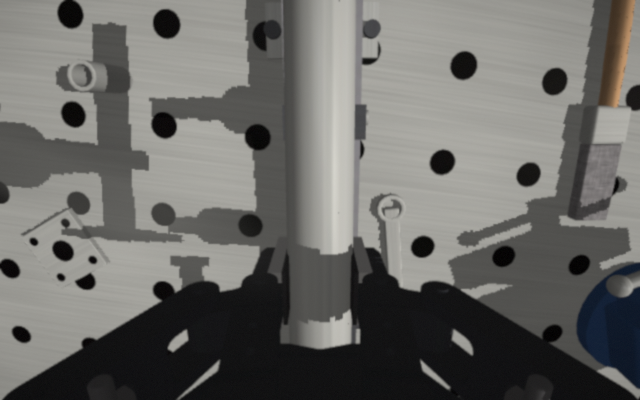

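The side view shows the spool held above both V-rests with its flange towards the bolt. The wrist view shows the tube straight at column 320. I'll align and lower it.

play_rows:
  moves: "-0.03 0.025 0 0; -0.03 0.025 0.1 0; -0.03 0.025 0.2 0; -0.03 0.025 0.3 0; -0.03 0.025 0.4 0; -0.03 0.025 0.5 0; -0.03 0.025 0.53 0; -0.03 0.025 0.53 0"

```text
t: 14.3
eef_pos: [0.5291, 0.174, 0.1795]
tool_rot: [-0.001, -0.067, 0.998, -0.0]
wrist_force: [-0.1, -0.1, -7.5]
finger_gap: 0.0242
grasp_force: 99.7
```

play_rows:
  moves: "0 0 0 0; 0 0 0 0; 0 0 0 0; 0 0 0 0"
  force: 50

```text
t: 14.7
eef_pos: [0.5295, 0.1741, 0.1806]
tool_rot: [0.0, -0.067, 0.998, 0.0]
wrist_force: [0.1, -0.4, -7.9]
finger_gap: 0.0246
grasp_force: 99.7
```

play_rows:
  moves: "0 0 0.02 0; 0 0 0.04 0; 0 0 0.05 0; 0 0 0.05 0"
  hand: 1
  force: 50

```text
t: 15.1
eef_pos: [0.5293, 0.174, 0.1749]
tool_rot: [-0.0, -0.067, 0.998, -0.0]
wrist_force: [0.4, 0.4, -8.0]
finger_gap: 0.0247
grasp_force: 99.7
```

play_rows:
  moves: "0 0 0.01 0; 0 0 0.02 0; 0 0 0.03 0; 0 0 0.03 0"

```text
t: 15.5
eef_pos: [0.5294, 0.1739, 0.1724]
tool_rot: [-0.0, -0.067, 0.998, -0.0]
wrist_force: [0.9, -1.7, -5.2]
finger_gap: 0.0243
grasp_force: 99.7
```

play_rows:
  moves: "0 0 0 0; 0 0 0 0"
  hand: 0.75
  force: 40

```text
t: 15.7
eef_pos: [0.5295, 0.1739, 0.1724]
tool_rot: [0.0, -0.067, 0.998, -0.0]
wrist_force: [0.5, -1.7, -6.3]
finger_gap: 0.0243
grasp_force: 99.8
```

play_rows:
  moves: "0 0 0 0; 0 0 0 0"
  hand: 0.72
  force: 40

```text
t: 15.9
eef_pos: [0.5295, 0.174, 0.1724]
tool_rot: [0.0, -0.067, 0.998, -0.0]
wrist_force: [1.0, -3.2, -5.9]
finger_gap: 0.0244
grasp_force: 99.8
```

play_rows:
  moves: "0 0 0.01 0; 0 0 0.01 0; 0 0 0.01 0"

```text
t: 16.2
eef_pos: [0.5296, 0.174, 0.1716]
tool_rot: [0.0, -0.067, 0.998, 0.0]
wrist_force: [1.9, -1.9, -3.5]
finger_gap: 0.0241
grasp_force: 100.0
```

play_rows:
  moves: "0 0 0.01 0; 0 0 0.01 0; 0 0 0.01 0"

```text
t: 16.5
eef_pos: [0.5297, 0.1741, 0.1708]
tool_rot: [0.001, -0.067, 0.998, 0.0]
wrist_force: [1.4, -3.7, -1.5]
finger_gap: 0.0244
grasp_force: 100.2
```

play_rows:
  moves: "0 0 0 0; 0 0 0 0"
  hand: 0.712
  force: 20

```text
t: 16.7
eef_pos: [0.5296, 0.174, 0.1704]
tool_rot: [0.0, -0.067, 0.998, 0.0]
wrist_force: [2.0, -3.5, -1.3]
finger_gap: 0.0249
grasp_force: 75.5
```

play_rows:
  moves: "0 0 0 0; 0 0 0 0"
  hand: 0.706

```text
t: 16.9
eef_pos: [0.5295, 0.174, 0.1703]
tool_rot: [0.0, -0.067, 0.998, 0.0]
wrist_force: [2.5, -3.2, -2.5]
finger_gap: 0.0253
grasp_force: 55.9
```

play_rows:
  moves: "0 0 0 0; 0 0 0 0"
  hand: 0.701

```text
t: 17.1
eef_pos: [0.5292, 0.1741, 0.1698]
tool_rot: [-0.0, -0.067, 0.998, 0.0]
wrist_force: [2.9, -2.0, -5.3]
finger_gap: 0.0255
grasp_force: 40.2
```

play_rows:
  moves: "0 0 0.005 0; 0 0 0.01 0; 0 0 0.01 0"

```text
t: 17.4
eef_pos: [0.5293, 0.1741, 0.169]
tool_rot: [-0.0, -0.067, 0.998, 0.0]
wrist_force: [2.1, -2.4, -5.2]
finger_gap: 0.0254
grasp_force: 40.3
```

play_rows:
  moves: "0 0 0.01 0; 0 0 0.02 0; 0 0 0.03 0; 0 0 0.03 0"

```text
t: 17.8
eef_pos: [0.5295, 0.1741, 0.1675]
tool_rot: [0.0, -0.067, 0.998, 0.0]
wrist_force: [-2.8, -3.3, 4.2]
finger_gap: 0.0258
grasp_force: 40.9
```

play_rows:
  moves: "0 0 0.01 0; 0 0 0.02 0; 0 0 0.02 0; 0 0 0.02 0"

```text
t: 18.2
eef_pos: [0.5295, 0.1741, 0.1667]
tool_rot: [0.001, -0.067, 0.998, 0.0]
wrist_force: [-7.3, -5.3, 11.8]
finger_gap: 0.0252
grasp_force: 41.7
```

```bash
cat >> h.py <<'E'
def slope(n='side'):
    c=capture(n);P=cloud(c,c['range_z']>0)
    p,R,s=tool(); u=-R[:2,0];nn=R[:2,1]
    t=(P[:,:2]-p[:2])@u;w=(P[:,:2]-p[:2])@nn
    m=(abs(w)<.02)&(P[:,2]>.14)&(P[:,2]<.2)
    for a in [-.15,-.13,-.11,-.09,-.07,-.05,.03,.05]:
        k=m&(t>a)&(t<a+.02)
        if k.sum()>5:print(n,a,k.sum(),np.round(np.percentile(w[k],[5,95]),4),'top',np.round(np.percentile(P[k,2],95),4))
    f=(abs(w)<.042)&(abs(w)>.018)&(P[:,2]>.165)&(P[:,2]<.21)&(t>.06)&(t<.13)
    if f.sum()>5: print('fl',pc(np.c_[t[f],w[f],P[f,2]]))
    f=(abs(w+.02)<.006)&(P[:,2]>.12)&(P[:,2]<.165)&(t>-.09)&(t<-.03)
    if f.sum()>5: print('teletop',np.percentile(P[f,2],[90,97]))
    return c
E
python3 - <<'E'
from h import *
go([.53,.174,.1636],97.8)
slope('side');slope('wrist')
E
```

```text
t 18.2 tcp [0.5295 0.1741 0.1667] ydeg 97.7 shift [-0.004 -0.001  0.031] turn -0.003 F [-7.25 -5.3  11.82]
side -0.15 86 [-0.0155  0.0056] top 0.1697
side -0.13 91 [-0.016   0.0029] top 0.1706
side -0.11 86 [-0.0151  0.0026] top 0.1714
side -0.09 97 [-0.0162  0.003 ] top 0.1719
side -0.07 89 [-0.0179  0.0028] top 0.1727
side -0.05 76 [-0.0137  0.0041] top 0.1742
side 0.03 11 [-0.0161 -0.0126] top 0.1678
side 0.05 57 [-0.0193  0.0003] top 0.1736
fl [[0.0788, -0.0397, 0.1676], [0.0827, -0.0245, 0.1887], [0.0888, 0.0361, 0.2032]]
teletop [0.16105746 0.16375992]
wrist -0.11 2644 [-0.0119  0.0114] top 0.1717
wrist -0.09 4854 [-0.0117  0.0117] top 0.1723
wrist -0.07 5915 [-0.0178  0.0177] top 0.1729
wrist -0.05 3846 [-0.0111  0.0116] top 0.1737
teletop [0.15661423 0.15699938]
```

play_rows:
  moves: "0 0 -0.01 0; 0 0 -0.01 0; 0 0 -0.01 0"

```text
t: 18.6
eef_pos: [0.5295, 0.1741, 0.1668]
tool_rot: [0.001, -0.067, 0.998, 0.0]
wrist_force: [-4.9, -4.0, 7.1]
finger_gap: 0.0255
grasp_force: 41.0
```

```bash
python3 - <<'E'
from h import *
c=slope('side')
a=cv2.resize(c['img'][110:220,170:310],None,fx=5,fy=5,interpolation=cv2.INTER_CUBIC)
cv2.imwrite('pics/crop5.png',cv2.cvtColor(a,cv2.COLOR_RGB2BGR)); go([.53,.174,.16],97.8)
E
```

```text
side -0.15 89 [-0.0154  0.0075] top 0.1693
side -0.13 85 [-0.015   0.0031] top 0.1705
side -0.11 87 [-0.015   0.0024] top 0.1714
side -0.09 100 [-0.0159  0.0028] top 0.1719
side -0.07 82 [-0.0175  0.0026] top 0.1728
side -0.05 80 [-0.0146  0.0039] top 0.1733
side 0.03 13 [-0.0156 -0.0108] top 0.1656
side 0.05 56 [-0.0194 -0.0008] top 0.173
fl [[0.0789, -0.0395, 0.1676], [0.0827, -0.0235, 0.1895], [0.0898, 0.0354, 0.2029]]
teletop [0.16006966 0.16327143]
t 18.65 tcp [0.5295 0.1741 0.1668] ydeg 97.7 shift [-0.004 -0.001  0.068] turn -0.003 F [-5.07 -3.96  6.37]
```

View pics/crop5.png

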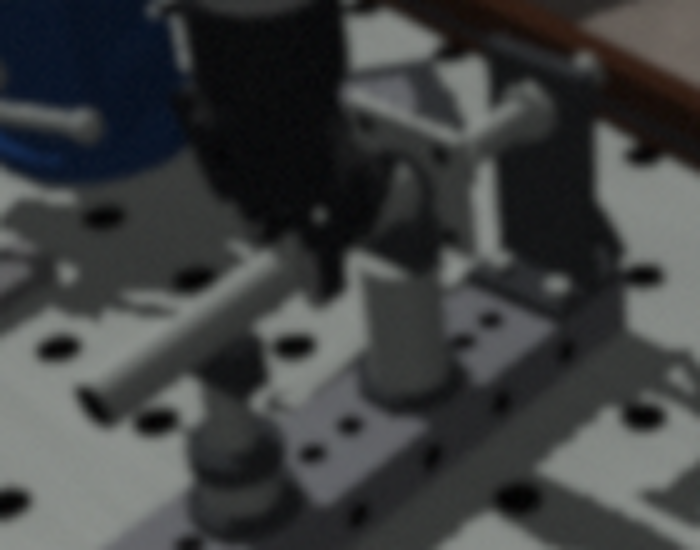

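The crop shows the tube in the telescopic V at (230,350) and the flange just past the fixed V at (405,190), hiding the bolt head. The force along −x suggests the flange is already touching the head, so I'll back off a little and compare forces.

play_rows:
  moves: "0.01 0 0 0; 0.02 0 0 0; 0.02 0 0 0; 0.02 0 0 0"

```text
t: 19.05
eef_pos: [0.5288, 0.1739, 0.1667]
tool_rot: [0.003, -0.067, 0.998, 0.0]
wrist_force: [5.3, -2.8, 3.8]
finger_gap: 0.0257
grasp_force: 40.8
```

play_rows:
  moves: "0 -0.01 0 0; 0 -0.02 0 0; 0 -0.02 0 0; 0 -0.02 0 0"

```text
t: 19.45
eef_pos: [0.5288, 0.1734, 0.1667]
tool_rot: [0.002, -0.067, 0.998, 0.002]
wrist_force: [3.6, 4.8, 3.5]
finger_gap: 0.0256
grasp_force: 40.6
```

```bash
python3 - <<'E'
from h import *
go([.53,.174,.16],97.8); print(np.round(sense()['torque'],2))
slope('wrist')
c=capture('top');P=cloud(c,c['range_z']>0)
p,R,s=tool(); u=-R[:2,0];nn=R[:2,1]
t=(P[:,:2]-p[:2])@u;w=(P[:,:2]-p[:2])@nn
for nm,a,b,lo,hi in (('tele',-.09,-.04,.13,.162),('fixed',.04,.079,.13,.162),('flange',.07,.13,.17,.21),('bolt',.09,.135,.14,.17)):
    k=(abs(w)<.045)&(t>a)&(t<b)&(P[:,2]>lo)&(P[:,2]<hi);print(nm,k.sum(),pc(np.c_[t[k],w[k],P[k,2]]))
E
```

```text
t 19.45 tcp [0.5288 0.1734 0.1667] ydeg 97.73 shift [-0.013  0.004  0.067] turn -0.002 F [3.64 4.78 3.47]
[ 0.72 -0.54  0.03]
wrist -0.11 2610 [-0.0114  0.0117] top 0.1715
wrist -0.09 4807 [-0.0112  0.0118] top 0.1721
wrist -0.07 5989 [-0.0178  0.0177] top 0.1727
wrist -0.05 3838 [-0.0109  0.0119] top 0.1737
teletop [0.15662904 0.15705735]
tele 17 [[-0.0701, -0.0278, 0.1315], [-0.0609, -0.0268, 0.1437], [-0.0531, -0.0239, 0.1567]]
fixed 41 [[0.0568, -0.0263, 0.1324], [0.0665, -0.0241, 0.1527], [0.0763, -0.0177, 0.1577]]
flange 87 [[0.0803, -0.0398, 0.1708], [0.0862, -0.0203, 0.1811], [0.1193, 0.006, 0.2032]]
bolt 61 [[0.1071, -0.0166, 0.15], [0.1226, -0.0075, 0.1661], [0.1336, 0.0069, 0.1693]]
```

play_rows:
  moves: "-0.01 0.01 0 0; -0.01 0.01 0 0; -0.01 0.01 0 0"
  hand: 0.697

```text
t: 19.85
eef_pos: [0.5288, 0.1735, 0.1666]
tool_rot: [0.001, -0.067, 0.998, 0.001]
wrist_force: [-1.8, -0.5, 7.2]
finger_gap: 0.0257
grasp_force: 29.2
```

play_rows:
  moves: "0 0 0.01 0; 0 0 0.01 0; 0 0 0.01 0"
  hand: 0.694

```text
t: 20.15
eef_pos: [0.5288, 0.1735, 0.1663]
tool_rot: [0.001, -0.067, 0.998, 0.001]
wrist_force: [-3.1, -1.8, 9.5]
finger_gap: 0.0264
grasp_force: 21.0
```

play_rows:
  moves: "0 0 -0.02 0; 0 0 -0.03 0; 0 0 -0.03 0"
  hand: 0.691

```text
t: 20.45
eef_pos: [0.5282, 0.1733, 0.1665]
tool_rot: [-0.001, -0.067, 0.998, 0.0]
wrist_force: [1.3, 2.0, -3.3]
finger_gap: 0.0266
grasp_force: 12.2
```

```bash
python3 - <<'E'
from h import *
go([.53,.174,.16],97.8)
slope('wrist')
c=capture('side');P=cloud(c,c['range_z']>0)
p,R,s=tool(); u=-R[:2,0];nn=R[:2,1]
t=(P[:,:2]-p[:2])@u;w=(P[:,:2]-p[:2])@nn
for nm,a,b,lo,hi in (('tele',-.09,-.04,.13,.16),('fixed',.04,.077,.13,.16),('fixedtop',.05,.077,.154,.159)):
    k=(abs(w)<.03)&(t>a)&(t<b)&(P[:,2]>lo)&(P[:,2]<hi);print(nm,k.sum(),pc(np.c_[t[k],w[k],P[k,2]]))
# flange inner face plane fit
k=(abs(w)<.042)&(abs(w)>.017)&(t>.07)&(t<.1)&(P[:,2]>.125)&(P[:,2]<.196)
A=np.c_[np.ones(k.sum()),w[k],P[k,2]-.16]
x=np.linalg.lstsq(A,t[k],rcond=None)[0]; r=abs(t[k]-A@x)<.002
x=np.linalg.lstsq(A[r],t[k][r],rcond=None)[0];print('flange inner plane t0,yaw,pitch',x[0],np.degrees(x[1:]),r.sum(),k.sum())
k=(abs(w)<.042)&(t>.075)&(t<.1)&(P[:,2]>.17);print('flange zmax',np.percentile(P[k,2],[97,99]))
E
```

```text
t 20.45 tcp [0.5282 0.1733 0.1665] ydeg 97.7 shift [-0.019  0.005  0.065] turn -0.003 F [ 1.33  1.99 -3.28]
wrist -0.11 2627 [-0.0114  0.0119] top 0.1711
wrist -0.09 4715 [-0.011   0.0117] top 0.1718
wrist -0.07 5951 [-0.0178  0.0179] top 0.1725
wrist -0.05 3852 [-0.011   0.0119] top 0.1734
teletop [0.156271   0.15661332]
tele 156 [[-0.0833, -0.0254, 0.1306], [-0.0681, -0.0179, 0.1489], [-0.0469, -0.0008, 0.1595]]
fixed 119 [[0.0528, -0.0271, 0.1306], [0.0617, -0.02, 0.1434], [0.0759, 0.0033, 0.1591]]
fixedtop 20 [[0.0529, -0.0268, 0.1541], [0.0658, -0.0223, 0.1558], [0.0759, -0.0136, 0.1582]]
flange inner plane t0,yaw,pitch 0.08201190227134772 [-2.96904661 -0.23514773] 137 241
flange zmax [0.20348799 0.20405992]
```

The flange end sits about 5 mm high. The neck at the flange (seen in the earlier wrist picture) probably rides on the fixed V's front edge. I'll regrip moderately and slide forward.

play_rows:
  moves: "0 0 -0.01 0; 0 0 -0.01 0; -0.01 0 -0.01 0; -0.02 0 -0.01 0; -0.03 0 -0.01 0; -0.03 0 -0.01 0"
  hand: 0.703

```text
t: 21.15
eef_pos: [0.5316, 0.1733, 0.1681]
tool_rot: [-0.0, -0.067, 0.998, -0.0]
wrist_force: [-0.7, -0.0, -6.7]
finger_gap: 0.0259
grasp_force: 20.1
```

play_rows:
  moves: "-0.01 0 0 0; -0.02 0 0 0; -0.03 0 0 0; -0.03 0 0 0"

```text
t: 21.55
eef_pos: [0.5346, 0.1738, 0.1683]
tool_rot: [0.0, -0.067, 0.998, 0.0]
wrist_force: [0.6, 0.4, -6.7]
finger_gap: 0.0263
grasp_force: 20.1
```

play_rows:
  moves: "0 0 0.01 0; 0 0 0.02 0; 0 0 0.03 0; 0 0 0.03 0"

```text
t: 21.95
eef_pos: [0.5348, 0.174, 0.1658]
tool_rot: [0.001, -0.067, 0.998, 0.0]
wrist_force: [1.2, 1.5, -5.8]
finger_gap: 0.0263
grasp_force: 20.2
```

Now it goes lower than before with no resistance.

play_rows:
  moves: "0 0 0.01 0; 0 0 0.02 0; 0 0 0.02 0; 0 0 0.02 0"

```text
t: 22.35
eef_pos: [0.5353, 0.1739, 0.1647]
tool_rot: [0.002, -0.067, 0.998, 0.0]
wrist_force: [2.7, 1.2, 4.2]
finger_gap: 0.0261
grasp_force: 20.9
```

play_rows:
  moves: "0 0 0.01 0; 0 0 0.01 0; 0 0 0.01 0"

```text
t: 22.65
eef_pos: [0.5353, 0.174, 0.1644]
tool_rot: [0.002, -0.067, 0.998, 0.0]
wrist_force: [0.9, 0.2, 7.8]
finger_gap: 0.0266
grasp_force: 21.3
```

play_rows:
  moves: "0 0 -0.02 0; 0 0 -0.02 0; 0 0 -0.02 0"

```text
t: 22.95
eef_pos: [0.5352, 0.1739, 0.1645]
tool_rot: [0.001, -0.067, 0.998, 0.0]
wrist_force: [7.0, 2.1, -0.9]
finger_gap: 0.0265
grasp_force: 20.9
```

```bash
cat >> h.py <<'E'
def chk():
    slope('wrist')
    c=capture('side');P=cloud(c,c['range_z']>0)
    p,R,s=tool(); u=-R[:2,0];nn=R[:2,1]
    t=(P[:,:2]-p[:2])@u;w=(P[:,:2]-p[:2])@nn
    k=(abs(w)<.042)&(t>.075)&(t<.12)&(P[:,2]>.17)&(P[:,2]<.21);print('flange zmax',np.percentile(P[k,2],[97,99]),'t',np.percentile(t[k],[3,97]))
    k=(abs(w)<.03)&(t>.04)&(t<.08)&(P[:,2]>.13)&(P[:,2]<.156);print('fixed',np.percentile(t[k],[3,97]))
    return c
E
python3 - <<'E'
from h import *
go([.53,.174,.16],97.8);chk()
E
```

```text
t 22.95 tcp [0.5352 0.1739 0.1645] ydeg 97.69 shift [0.052 0.008 0.045] turn -0.004 F [ 7.01  2.11 -0.95]
wrist -0.11 2563 [-0.011  0.012] top 0.1716
wrist -0.09 5589 [-0.0147  0.015 ] top 0.1718
wrist -0.07 5576 [-0.017  0.017] top 0.1721
wrist -0.05 3850 [-0.0108  0.012 ] top 0.1724
teletop [0.15599917 0.156345  ]
flange zmax [0.19885105 0.19942354] t [0.07911429 0.08937369]
fixed [0.0502655 0.0715823]
```

play_rows:
  moves: "-0.01 0 0 0; -0.02 0 0 0; -0.03 0 0 0; -0.04 0 0 0; -0.05 0 0 0; -0.06 0 0 0; -0.06 0 0 0"

```text
t: 23.75
eef_pos: [0.5385, 0.1746, 0.1642]
tool_rot: [-0.003, -0.067, 0.998, -0.0]
wrist_force: [-13.2, -1.7, 8.8]
finger_gap: 0.0264
grasp_force: 21.6
```

play_rows:
  moves: "0.015 0 -0.015 0; 0.015 0 -0.015 0; 0.015 0 -0.015 0"

```text
t: 24.05
eef_pos: [0.5382, 0.1744, 0.1645]
tool_rot: [-0.002, -0.067, 0.998, -0.0]
wrist_force: [-1.6, 2.0, -5.3]
finger_gap: 0.0265
grasp_force: 20.6
```

play_rows:
  moves: "-0.005 0 0 0; -0.01 0 0 0; -0.015 0 0 0; -0.015 0 0 0"

```text
t: 24.45
eef_pos: [0.5406, 0.1742, 0.1654]
tool_rot: [-0.0, -0.067, 0.998, -0.0]
wrist_force: [0.2, -0.1, -8.8]
finger_gap: 0.0263
grasp_force: 20.3
```

play_rows:
  moves: "-0.01 0 0 0; -0.02 0 0 0; -0.03 0 0 0; -0.04 0 0 0; -0.05 0 0 0; -0.05 0 0 0"

```text
t: 25.05
eef_pos: [0.5455, 0.1752, 0.1658]
tool_rot: [0.0, -0.067, 0.998, 0.0]
wrist_force: [-0.3, 1.3, -7.5]
finger_gap: 0.0259
grasp_force: 20.3
```

play_rows:
  moves: "-0.01 0 0 0; -0.02 0 0 0; -0.03 0 0 0; -0.04 0 0 0; -0.05 0 0 0; -0.05 0 0 0"

```text
t: 25.65
eef_pos: [0.5463, 0.1754, 0.1651]
tool_rot: [-0.006, -0.067, 0.998, -0.001]
wrist_force: [-26.6, -6.3, 2.8]
finger_gap: 0.026
grasp_force: 21.1
```

play_rows:
  moves: "0.02 0 0 0; 0.035 0 0 0; 0.035 0 0 0; 0.035 0 0.01 0; 0.035 0 0.01 0; 0.035 0 0.01 0"

```text
t: 26.25
eef_pos: [0.546, 0.1754, 0.165]
tool_rot: [-0.001, -0.067, 0.998, -0.0]
wrist_force: [-7.7, -1.8, -3.2]
finger_gap: 0.0261
grasp_force: 20.7
```

```bash
python3 - <<'E'
from h import *
go([.5462,.1752,.1636],97.8);c=chk()
a=cv2.resize(c['img'][110:220,170:310],None,fx=5,fy=5,interpolation=cv2.INTER_CUBIC)
cv2.imwrite('pics/crop6.png',cv2.cvtColor(a,cv2.COLOR_RGB2BGR))
E
```

```text
t 26.25 tcp [0.546  0.1754 0.165 ] ydeg 97.7 shift [-0.002 -0.002  0.014] turn -0.003 F [-7.67 -1.79 -3.15]
wrist -0.11 2563 [-0.0109  0.0122] top 0.1719
wrist -0.09 6576 [-0.0176  0.0176] top 0.172
wrist -0.07 4582 [-0.0116  0.0127] top 0.1725
wrist -0.05 3851 [-0.0108  0.012 ] top 0.1728
wrist 0.03 282 [-0.0196  0.0195] top 0.1507
teletop [0.15602282 0.15642227]
flange zmax [0.19984158 0.20016037] t [0.07845628 0.08943888]
fixed [0.04036636 0.0712305 ]
```

View pics/crop6.png

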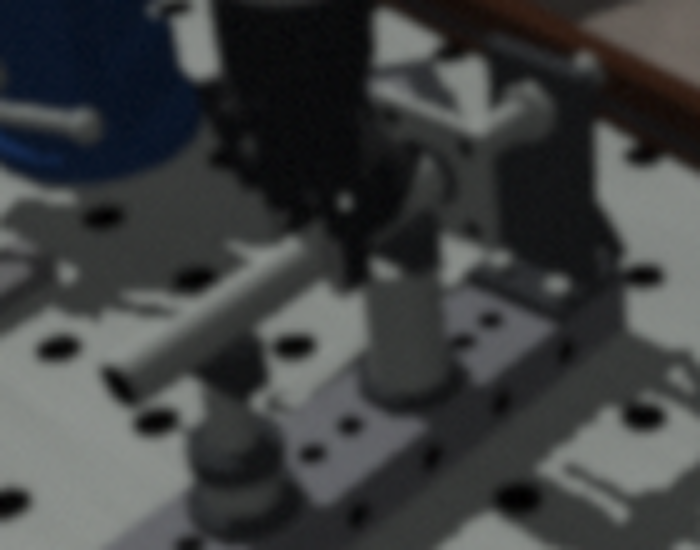

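The crop shows the flange shifted forward to (440,150), with its neck clear of the fixed V and against the bolt. The forces confirm bolt contact. I'll seat it gently.

play_rows:
  moves: "0 0 0.005 0; 0 0 0.01 0; 0 0 0.015 0; 0 0 0.02 0; 0 0 0.02 0"

```text
t: 26.85
eef_pos: [0.5461, 0.1754, 0.1647]
tool_rot: [-0.001, -0.067, 0.998, -0.0]
wrist_force: [-12.1, -3.2, 4.9]
finger_gap: 0.026
grasp_force: 21.3
```

play_rows:
  moves: "0 0 0 0; -0.005 0 -0.005 0; -0.005 0 -0.005 0; -0.005 0 -0.005 0"

```text
t: 27.25
eef_pos: [0.5461, 0.1754, 0.1647]
tool_rot: [-0.002, -0.067, 0.998, -0.0]
wrist_force: [-14.4, -3.3, 4.1]
finger_gap: 0.0264
grasp_force: 21.2
```

play_rows:
  moves: "0 0 -0.005 0; 0 0 -0.005 0; 0 0 -0.005 0"
  hand: 0.691

```text
t: 27.55
eef_pos: [0.5462, 0.1754, 0.1647]
tool_rot: [-0.002, -0.067, 0.998, -0.0]
wrist_force: [-12.3, -2.1, 2.3]
finger_gap: 0.0263
grasp_force: 12.2
```

play_rows:
  moves: "0 0 0 0; 0 0 0 0; 0 0 0 0"
  hand: 0.685

```text
t: 27.85
eef_pos: [0.5483, 0.1759, 0.1653]
tool_rot: [0.002, -0.067, 0.998, 0.001]
wrist_force: [-0.3, 0.7, 1.3]
finger_gap: 0.027
grasp_force: 0.9
```

play_rows:
  moves: "0 0 0 0; 0 0 0 0; 0 0 0 0"
  hand: 0.66

```text
t: 28.15
eef_pos: [0.5476, 0.1754, 0.1639]
tool_rot: [0.0, -0.067, 0.998, -0.0]
wrist_force: [-0.2, 0.3, 0.3]
finger_gap: 0.0292
grasp_force: 0.0
```

```bash
python3 - <<'E'
from h import *
go([.5462,.1752,.1636],97.8);c=chk()
E
```

```text
t 28.15 tcp [0.5476 0.1754 0.1639] ydeg 97.68 shift [0.014 0.    0.003] turn -0.004 F [-0.17  0.29  0.29]
wrist -0.11 2525 [-0.0107  0.0123] top 0.172
wrist -0.09 6874 [-0.0177  0.0177] top 0.172
wrist -0.07 4535 [-0.0108  0.0125] top 0.1723
wrist -0.05 3924 [-0.0104  0.0125] top 0.1725
wrist 0.03 320 [-0.0195  0.0194] top 0.1511
teletop [0.15604075 0.15646211]
flange zmax [0.19867632 0.1993106 ] t [0.07855727 0.08897469]
fixed [0.04012814 0.075094  ]
```

play_rows:
  moves: "0 0 0 0; 0 0 0 0; 0 0 0 0; 0 0 0 0; 0 0 -0.3 0; 0 0 -0.7 0; 0 0 -1 0; 0 0 -1 0"
  hand: 0

```text
t: 29.05
eef_pos: [0.5488, 0.1758, 0.2697]
tool_rot: [0.005, -0.067, 0.998, 0.001]
wrist_force: [0.5, 1.0, 0.6]
finger_gap: 0.0853
grasp_force: 0.0
```

play_rows:
  moves: "1 0 0 0; 1 0 0 0; 1 0 0 0; 1 0 0 0"

```text
t: 29.45
eef_pos: [0.4476, 0.162, 0.2637]
tool_rot: [0.0, -0.067, 0.998, 0.0]
wrist_force: [0.4, -0.2, 0.2]
finger_gap: 0.0857
grasp_force: 0.0
```

```bash
python3 - <<'E'
from h import *
p,R,s=tool();print(s['t'],p)
u=-R[:2,0];nn=R[:2,1];o=np.array([.467,.165])
for n in ['side','top','wrist']:
    c=capture(n);P=cloud(c,c['range_z']>0)
    t=(P[:,:2]-o)@u-.085;w=(P[:,:2]-o)@nn
    print(n,'rail x')
    m=(abs(w)<.016)&(P[:,2]>.163)&(P[:,2]<.18)
    for a in np.arange(-.16,.18,.02):
        k=m&(t>a)&(t<a+.02)
        if k.sum()>4:print(round(a,2),k.sum(),np.round(np.percentile(w[k],[5,95]),4),np.round(np.percentile(P[k,2],95),4))
    k=(abs(w)<.045)&(t>.06)&(t<.12)&(P[:,2]>.18)&(P[:,2]<.21);print('flange',k.sum(),pc(np.c_[t[k],w[k],P[k,2]]))
    # head region: finer
    for a in np.arange(.07,.13,.004):
        k=(abs(w)<.02)&(t>a)&(t<a+.004)&(P[:,2]>.15)
        if k.sum()>2:print('  h',round(a,3),k.sum(),np.round(np.percentile(P[k,2],[50,95]),4))
    k=(abs(w)<.026)&(P[:,2]>.13)&(P[:,2]<.16)
    for a,b in((-.11,-.06),(.02,.062)):
        q=k&(t>a)&(t<b)
        if q.sum()>4:print('block',pc(np.c_[t[q],w[q],P[q,2]]))
E
```

```text
29.45 [0.44760603 0.1620217  0.26372166]
side rail x
-0.16 24 [-0.0121  0.0041] 0.1712
-0.14 55 [-0.0123  0.0034] 0.1713
-0.12 58 [-0.0136  0.0041] 0.1716
-0.1 54 [-0.012   0.0055] 0.1715
-0.08 50 [-0.0128  0.0042] 0.1722
-0.06 53 [-0.0131  0.0052] 0.1722
-0.04 55 [-0.0128  0.0049] 0.1726
-0.02 53 [-0.0136  0.0054] 0.1724
-0.0 51 [-0.0144  0.0066] 0.1736
0.02 47 [-0.0143  0.0063] 0.1733
0.04 49 [-0.0147  0.0038] 0.1734
0.06 68 [-0.0148  0.0126] 0.179
0.12 26 [-0.0108  0.0023] 0.1699
0.14 45 [-0.0151  0.0086] 0.1742
0.16 35 [-0.0143  0.0143] 0.1785
flange 177 [[0.075, -0.0394, 0.1806], [0.0782, -0.0031, 0.1919], [0.0846, 0.0356, 0.1987]]
  h 0.07 14 [0.1682 0.1753]
  h 0.074 68 [0.1753 0.1968]
  h 0.078 63 [0.1837 0.1973]
  h 0.082 12 [0.1974 0.1983]
  h 0.118 8 [0.1671 0.17  ]
  h 0.122 7 [0.1618 0.1675]
  h 0.126 8 [0.1673 0.1694]
block [[-0.1055, -0.0257, 0.131], [-0.0911, -0.0167, 0.1489], [-0.0654, -0.0004, 0.1588]]
block [[0.0273, -0.0255, 0.1315], [0.0375, -0.0178, 0.1479], [0.056, 0.0002, 0.1595]]
top rail x
-0.16 12 [-0.0141  0.0005] 0.1708
-0.14 61 [-0.0146  0.0038] 0.1722
-
[... 945 characters left out ...]
 0.1689]
block [[-0.0973, -0.021, 0.1533], [-0.0751, -0.0162, 0.1566], [-0.0656, -0.0158, 0.1598]]
block [[0.0326, -0.0257, 0.1324], [0.0429, -0.0156, 0.1549], [0.0539, 0.0216, 0.1597]]
wrist rail x
-0.16 223 [-0.0099  0.0104] 0.1714
-0.14 1094 [-0.0108  0.0111] 0.1716
-0.12 1026 [-0.0109  0.0109] 0.1717
-0.1 971 [-0.0112  0.0111] 0.1719
-0.08 901 [-0.0108  0.0113] 0.1723
-0.06 837 [-0.0111  0.0115] 0.1725
-0.04 791 [-0.0108  0.0118] 0.1728
-0.02 736 [-0.011  0.012] 0.1731
-0.0 341 [-0.0113  0.0123] 0.1732
flange 0 None
block [[-0.0935, -0.0233, 0.1342], [-0.0868, 0.0133, 0.1546], [-0.0739, 0.0236, 0.1564]]
block [[0.0362, -0.0227, 0.1305], [0.0373, 0.0005, 0.1324], [0.0383, 0.0239, 0.1349]]
```

```bash
python3 -c "
from bench import *
print(sign_off())"
```

```text
the job is handed in; nothing more can be done
None
```

The job is handed in: the V-rest was pulled to its top stop, and the spool was set in both V-rests with its flange face against the bolt head, then released. Last camera check showed it about level with the tail roughly 2 mm low (limit 4 mm); sign_off returned no verdict.

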